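Change the circuit card in a spring-jaw holder

ROBOT

A 6-joint arm with a two-finger parallel gripper is mounted at the origin on the work surface. World frame = base frame: x ahead of the robot, y to its left, z up, the work surface at z = 0. Lengths are in m, angles in degrees, forces in N, time in s.
With the tool pointing down it reaches from about 0.3 to 0.75 m from the base axis. Payload 8.5 kg.
Tool frame: the origin (TCP) lies at the very end of the fingers, on their centre line; the grasp point (between the pads) lies 19 mm behind it (env.hold_point_z is the distance from the TCP to the grasp point, in m); z points along the fingers, y is the line along which they close (so a half turn about z gives the same grasp; the last joint's range is limited). The gripper opens to 85 mm and grips with 20 to 120 N. Pads are 22 mm wide; open, the fingers measure 114 mm over their backs; the gripper's body (76 mm by 85 mm) begins 54 mm behind the grasp point. The pads swing forward as they close: fully open they stand 13 mm farther back than shut.
Start: joints at [-89.341, 21.807, 74.336, -0, 83.858, -12.336], TCP at [0.124, -0.536, 0.231] pointing down, gripper open.
Joint ranges: [-178.18, 178.18], [-50.72, 133.34], [12.68, 142.11], [-81.47, 261.47], [9.98, 163.14], [-165.26, 165.26]. Speed limits (degrees/s): [136.94, 136.94, 180, 180, 180, 180].

INTERFACE

Orientations are given as a 3x3 rotation matrix whose columns are the frame's x, y, z axes.
In Python, from rig import env, optics gives the robot as it stands.
- The arm moves only by the shell command python3 -m jog 'ROWS' [OPENING] [FORCE]. ROWS is JSON, a list of rows, each an object with "linear": the shift along the tool's x, y, z in units of 40 mm (1.0 is 40 mm), a list of three; "roll": the turn about the tool's z in units of 5 degrees (1.0 is 5 degrees). A call has 1 to 12 rows; each row shifts and turns the commanded pose from where the row before left it, along the tool's axes as they then stand; what a row does not reach is not made up. A row lasts 1/12 s, in which the tool goes at most 41.7 mm and 7.16 degrees, less where a joint would pass 70% of its speed; a pose out of reach is approached as far as the arm can. A call is refused whole if a number of a shift passes 1 or a number of a turn 1, either way. A call with a gripper value outside its range is refused whole. OPENING is the opening, from -1 (shut) to 1 (fully open), set as the call begins (- or left out, the last holds). The fingers move at their own pace and stop on an object; FORCE is the grip in N (left out, the last holds). Time passes only in rows, so rows that do not move let the fingers close. It gives the time, the measured TCP pose, the force, the opening and the grip force at its end, in the units of the state.
- env.observe(): the state, without advancing time (a new reading comes with each control period).
- optics.get_image(name): name is "scene" or "top" or "wrist"; returns the picture (384x512x3 uint8, red, green, blue); there is no depth.
- optics.calibration(name): a dict with "fov_y" (degrees; the focal length in pixels is half the picture's height over the tangent of half this angle, whatever the lens; pixels are square), "cx", "cy" (the principal point, pixels), "T" (4x4, takes a point from camera to world coordinates). Camera axes: x right, y down, z forward; pixel columns grow to the right and rows downward; lengths in m; the calibration is good to about 2 mm. A picture is of the moment at which its call begins: read the wrist's pose just before it. calibration takes no time and is no camera call; for the wrist camera it gives the pose at the moment of the call.
- env.close_job(): hands the job in; it is judged then, once.
The state is a dict: "time_s": time; "q": joint angles; "qvel": joint speeds; "joint_efforts": joint torques, N m; "position": TCP position; "tool_rot": TCP orientation; "ft_force": force on the tool from outside, world axes, zero at the start; "wrist_torque": the same for the moment, N m; "grip_width": finger opening in m; "gripper_force": force on a finger pad.
Only numpy, scipy, OpenCV 4.12 (cv2) and the standard library are available. Lean on these libraries where they do the work, as an engineer would, in place of code of your own. Each camera call takes 0.05 s, during which the arm holds its last target. There are 200 camera calls.

TASK

Change the card in the spring-jaw holder: pull the sprung jaw all the way out to its stop so that the latch catches it, and push the finished card along the bed until it lies wholly on the wooden run-off shelf. Then lay the fresh card (the one on the table with a black block) flat on the bed, centred in front of the jaw with its long side along the fence, and press the latch pad so that the jaw springs shut and clamps it against the fence. Leave the bare card and the other things on the table where they are.

Things in the scene. Friction and masses are not known exactly. Their poses are not given: they have to be found in the camera images.
- holder: Fixed card holder. Origin: underside of the base, below the middle of the clamping bed; z up, x away from the robot, y along the fence towards the run-off shelf. In mm: grey base x -190..60, y -90..65, its top is the bed, z 22. Steel fence along the far side: face x 40, top z 38, y -55..200. The jaw slides along x at y 0 and faces the fence; the latch lies beside it at y -71.
- run_off (a point): Middle of the top of the wooden run-off shelf, part of the holder and level with its bed: holder (0, 132, 22) mm. The shelf spans holder x -60..60, y 65..200; a lip 8 mm high closes its far end (inner face y 196).
- jaw (a joint): Travel in m of the sprung aluminium jaw, towards holder -x. Its face (100 mm wide, top at z 45 mm) is at holder x = -30 mm - travel: 0.010 is shut on an 80 mm card, 0.056 is the hard stop. A spring (4 N at 0.010, 8 N at the stop; damping 35 N per m/s) pulls it back to 0; passing the latch (near 0.03) takes about 11 N in all. Pulled to the stop and let go, it is caught by the latch at about 0.052.
- pull_bar (a point): Middle of the top edge of the inner face (towards the jaw plate) of the jaw's upright pull bar; moves with the jaw. Bar: plate 68 mm wide (y), 8 thick, on the holder -x side of this point, top 72 above the table. The 50 mm gap between bar and jaw plate is open from above, but for two low arms at y +-30 (tops at z 31, 52 apart): closed fingers can reach in and push the bar to holder -x.
- latch (a joint): Turn of the latch pawl in rad: 0 at rest or engaged, grows as the pad is pressed, ends at 0.35; a spring brings it back. It lifts by itself and drops again as the jaw is pulled past. With the jaw caught, about 0.1 or more lets it go.
- latch_pad (a point): Middle of the top of the latch's black thumb pad, 34 (x) x 40 (y) mm, at holder (-164, -73, 54) mm at rest. Pressing it straight down by 8 to 15 mm (some 3 to 6 N) frees the jaw; it goes down about 16 mm at most.
- finished_card: Cardboard card 80 (x) x 110 (y) x 6 mm, about 100 g, with a black block 46 (x) x 30 (y), fixed in the middle of its top and reaching to 38 above the card's underside, and two white lamps (12 wide, 22 high). Origin: centre of its underside, z up. At the start it is clamped in the holder with its y along holder y. Half a turn of the card makes no difference.
- fresh_card: The same kind of card (80 x 110 x 6, black block 46 (x) x 30 (y) to 38 above its underside, about 100 g) without lamps; at the start it lies on the table, left or right of the holder. Origin: centre of its underside, z up. It may be held by the block. Half a turn of the card makes no difference.
- blank_card: Loose bare cardboard card, 80 x 110 x 6, with no component on it; lies on the table. Origin: centre of its underside, z up. A bystander.
- multimeter: Loose yellow multimeter lying on its back, 135 x 75 x 40. Origin: centre of its underside. A bystander.
- solder_spool: Loose grey spool standing on end, diameter 64, height 40. Origin: centre of its underside. A bystander.
- screwdriver: Loose screwdriver, 170 long, lying along its own x (handle to -x). A bystander.
- cup: Loose white mug, diameter 72, height 85. Origin: centre of its underside. A bystander.
- flux_bottle: Loose white bottle, diameter 44, height 100, standing. Origin: centre of its underside. A bystander.
There are look-alikes about, which are no part of the job. Leave any orange, purple or red look-alike of the fresh_card alone.

How it is judged:
By the outcome, as a careful person would: the job done as asked, in the order asked, and still so for the second after the job is handed in, with the robot touching nothing.
It also fails if it takes over 67 s, if anything falls off the work surface, if the arm or the gripper's body presses on something with over 40 N, if the wrist force passes 120 N, or if a joint passes its speed limit or range.

## Working session

There is one attempt and no reset: what is moved stays moved. The work goes in short steps, Python scripts to look and compute and a shell command to move; the robot and the scene stay as the last step left them, time stands still between calls to the robot, and variables do not carry over. Pictures are saved under pics/ and viewed, at most 10 in all, crops included, and the job is handed in when it is done.

```bash
ls; mkdir -p pics; python3 - <<'E'
from rig import env, optics
import cv2, numpy as np
for n in ("scene","top"):
    im=optics.get_image(n); cv2.imwrite(f"pics/{n}0.png",im[:,:,::-1])
    c=optics.calibration(n); print(n,c["fov_y"],c["cx"],c["cy"],np.round(c["T"],3).tolist(),[k for k in c])
s=env.observe(); print(s["time_s"],s["position"],np.round(s["tool_rot"],3).tolist(),s["grip_width"],env.hold_point_z)
E
```

```text
pics
scene 54.10140623504669 259.1676581124881 189.00684819573925 [[-0.576, 0.674, -0.462, 1.044], [0.817, 0.482, -0.315, 0.418], [0.011, -0.56, -0.829, 1.037], [0.0, 0.0, 0.0, 1.0]] ['fov_y', 'cx', 'cy', 'T']
top 43.57500106652133 258.84037931183286 190.00752187660837 [[0.013, -0.987, 0.16, 0.236], [-1.0, -0.015, -0.012, 0.063], [0.014, -0.16, -0.987, 1.855], [0.0, 0.0, 0.0, 1.0]] ['fov_y', 'cx', 'cy', 'T']
0.1 [ 0.12367399 -0.53563845  0.23081213] [[0.974, 0.225, -0.0], [0.225, -0.974, 0.001], [0.0, -0.001, -1.0]] 0.08513639377973303 0.0187
```

View pics/top0.png

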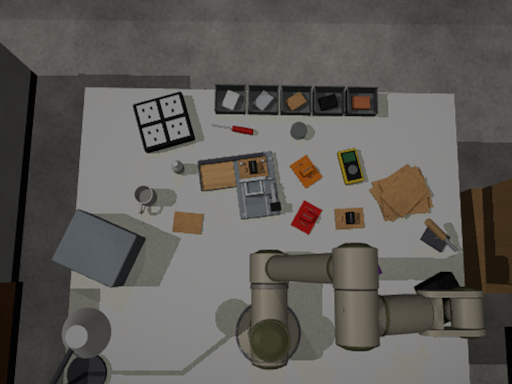

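View pics/scene0.png

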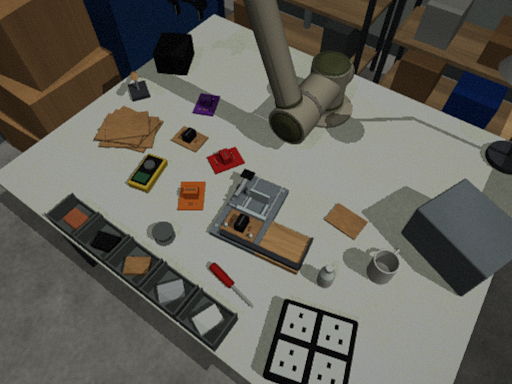

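The top view shows the holder at about (258,185) with its shelf to the left (+y), and the fresh card with the black block at (349,218). The bare card is at (188,222), and the red, orange and purple ones are look-alikes.

```bash
cat > h.py <<'E'
from rig import env, optics
import cv2, numpy as np
def ray(c,uv):
    f=192/np.tan(np.radians(c["fov_y"]/2)); T=np.array(c["T"])
    d=T[:3,:3]@np.array([(uv[0]-c["cx"])/f,(uv[1]-c["cy"])/f,1]); return T[:3,3],d
def onz(c,uv,z):
    o,d=ray(c,uv); return o+d*(z-o[2])/d[2]
def proj(c,p):
    f=192/np.tan(np.radians(c["fov_y"]/2)); T=np.array(c["T"])
    q=T[:3,:3].T@(np.array(p)-T[:3,3]); return np.array([c["cx"]+f*q[0]/q[2],c["cy"]+f*q[1]/q[2]])
def st():
    s=env.observe(); print("t",round(s["time_s"],2),"p",np.round(s["position"],4),"yaw(x)",np.round(np.degrees(np.arctan2(s["tool_rot"][1][0],s["tool_rot"][0][0])),2),"F",np.round(s["ft_force"],1)); return s
E
python3 - <<'E'
from h import *
c=optics.calibration("top")
for n,uv,z in [("fresh",(349,218),.006),("shelf far left",(199,162),.022),("shelf TR",(272,153),.038),("base BR",(281,215),.022),("base BL",(242,218),.022),("pad",(276,206),.054),("bar",(257,199),.07)]:
    print(n,np.round(onz(c,uv,z),3))
a=cv2.imread("pics/top0.png")[130:250,160:380]
b=cv2.imread("pics/scene0.png")[110:280,150:330]
cv2.imwrite("pics/z.png",np.vstack([cv2.resize(a,(770,420),interpolation=2)]))
w=optics.calibration("wrist"); print(np.round(w["T"],3).tolist(),w["fov_y"])
E
```

```text
fresh [ 0.432 -0.311  0.006]
shelf far left [0.641 0.275 0.022]
shelf TR [ 0.678 -0.009  0.038]
base BR [ 0.438 -0.046  0.022]
base BL [0.424 0.103 0.022]
pad [ 0.468 -0.025  0.054]
bar [0.492 0.047 0.07 ]
[[0.224, -0.928, -0.297, 0.199], [-0.975, -0.214, -0.067, -0.519], [-0.001, 0.305, -0.952, 0.373], [0.0, 0.0, 0.0, 1.0]] 60.992762125432286
```

View pics/z.png

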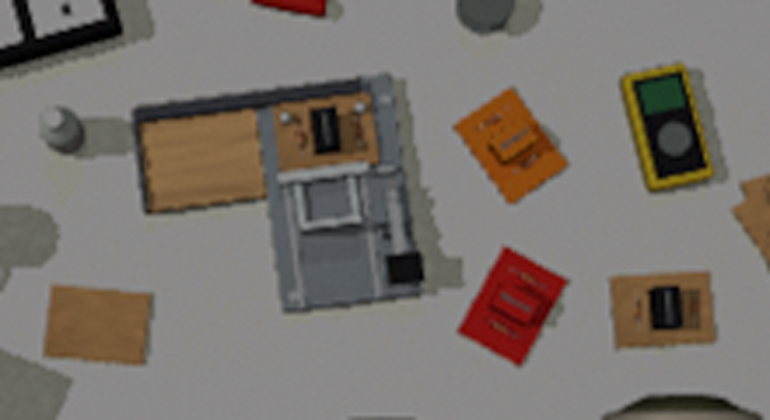

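```bash
python3 -m jog '[{"linear":[0.85,-0.36,-0.1]},{"linear":[0.85,-0.36,-0.1]},{"linear":[0.85,-0.36,-0.1]},{"linear":[0.85,-0.36,-0.1]},{"linear":[0.85,-0.36,-0.1]},{"linear":[0.85,-0.36,-0.1]},{"linear":[0.85,-0.36,-0.1]},{"linear":[0.85,-0.36,-0.1]},{"linear":[0.85,-0.36,-0.1]},{"linear":[0.85,-0.36,-0.1]},{"linear":[0,0,0]},{"linear":[0,0,0]}]' -1 40
python3 - <<'E'
from h import *
st(); c=optics.calibration("wrist"); im=optics.get_image("wrist"); cv2.imwrite("pics/w1.png",im[:,:,::-1])
hsv=cv2.cvtColor(im,cv2.COLOR_RGB2HSV)
m=cv2.inRange(hsv,(8,60,60),(20,200,255)); m=cv2.morphologyEx(m,cv2.MORPH_CLOSE,np.ones((9,9)))
for k in cv2.findContours(m,0,2)[0]:
    if cv2.contourArea(k)<1500: continue
    b=cv2.boxPoints(cv2.minAreaRect(k)); print([np.round(p).tolist() for p in b],[np.round(onz(c,p,.006),4).tolist()[:2] for p in b], hsv[tuple(np.int32(b.mean(0))[::-1])])
E
```

```text
t 0.1 p [ 0.1237 -0.5356  0.2308] yaw(x) 13.0 F [-0.2  0.1 -0.3]
[[436.0, 0.0], [511.0, 0.0], [511.0, 176.0], [436.0, 176.0]] [[0.3214, -0.6831], [0.338, -0.7558], [0.1716, -0.84], [0.152, -0.755]] [ 16 131 123]invalid input
```

```bash
python3 -m jog '[{"linear":[0.85,-0.36,-0.1],"roll":0},{"linear":[0.85,-0.36,-0.1],"roll":0},{"linear":[0.85,-0.36,-0.1],"roll":0},{"linear":[0.85,-0.36,-0.1],"roll":0},{"linear":[0.85,-0.36,-0.1],"roll":0},{"linear":[0.85,-0.36,-0.1],"roll":0},{"linear":[0.85,-0.36,-0.1],"roll":0},{"linear":[0.85,-0.36,-0.1],"roll":0},{"linear":[0.85,-0.36,-0.1],"roll":0},{"linear":[0.85,-0.36,-0.1],"roll":0},{"linear":[0,0,0],"roll":0},{"linear":[0,0,0],"roll":0}]' -1 40
python3 - <<'E'
from h import *
st(); c=optics.calibration("wrist"); im=optics.get_image("wrist"); cv2.imwrite("pics/w1.png",im[:,:,::-1])
hsv=cv2.cvtColor(im,cv2.COLOR_RGB2HSV)
m=cv2.inRange(hsv,(8,60,60),(20,200,255)); m=cv2.morphologyEx(m,cv2.MORPH_CLOSE,np.ones((9,9)))
for k in cv2.findContours(m,0,2)[0]:
    if cv2.contourArea(k)<1500: continue
    b=cv2.boxPoints(cv2.minAreaRect(k)); print([np.round(p).tolist() for p in b],[np.round(onz(c,p,.006),4).tolist()[:2] for p in b], hsv[tuple(np.int32(b.mean(0))[::-1])])
E
```

```text
time_s: 1.15
position: [0.4236, -0.3179, 0.2712]
tool_rot: [[0.974, 0.228, -0.0], [0.228, -0.974, 0.0], [-0.0, -0.0, -1.0]]
ft_force: [-0.3, -0.3, -0.4]
grip_width: 0.0002
gripper_force: 0.0
t 1.15 p [ 0.4236 -0.3179  0.2712] yaw(x) 13.19 F [-0.3 -0.3 -0.4]
[[193.0, 168.0], [202.0, 105.0], [291.0, 118.0], [282.0, 181.0]] [[0.3867, -0.2552], [0.4666, -0.2527], [0.4755, -0.362], [0.3951, -0.3712]] [45 18 83]
[[328.0, 6.0], [510.0, -1.0], [517.0, 178.0], [334.0, 185.0]] [[0.6028, -0.3683], [0.655, -0.5627], [0.4692, -0.6668], [0.4067, -0.4391]] [ 16 138 144]
```

View pics/w1.png

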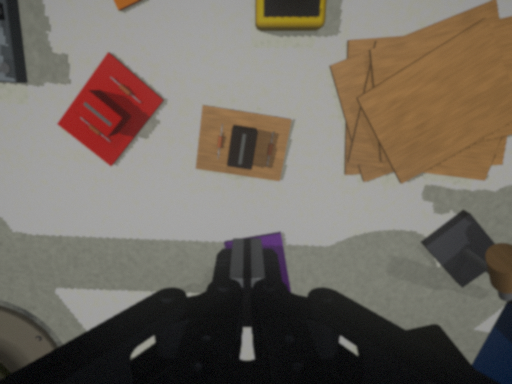

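The fresh card's corners are at about (202,105), (291,118), (282,181) and (193,168). That puts its centre at (0.431, -0.310) with a yaw of about 4.5°. Next I'll look at the holder.

```bash
python3 -m jog '[{"linear":[0.53,-0.87,-0.07],"roll":0.12},{"linear":[0.53,-0.87,-0.07],"roll":0.12},{"linear":[0.53,-0.87,-0.07],"roll":0.12},{"linear":[0.53,-0.87,-0.07],"roll":0.12},{"linear":[0.53,-0.87,-0.07],"roll":0.12},{"linear":[0.53,-0.87,-0.07],"roll":0.12},{"linear":[0.53,-0.87,-0.07],"roll":0.12},{"linear":[0.53,-0.87,-0.07],"roll":0.12},{"linear":[0.53,-0.87,-0.07],"roll":0.12},{"linear":[0.53,-0.87,-0.07],"roll":0.12},{"linear":[0,0,0],"roll":0},{"linear":[0,0,0],"roll":0}]'
python3 - <<'E'
from h import *
st(); c=optics.calibration("wrist"); im=optics.get_image("wrist"); cv2.imwrite("pics/w2raw.png",im[:,:,::-1])
cv2.imwrite("pics/w2.png",cv2.resize(im[:,:,::-1],(800,600),interpolation=2))
import pickle; pickle.dump(c,open("c2.pkl","wb"))
E
```

```text
time_s: 2.2
position: [0.5691, 0.0612, 0.2987]
tool_rot: [[0.992, 0.123, -0.001], [0.123, -0.992, -0.0], [-0.001, 0.0, -1.0]]
ft_force: [-0.4, 0.6, -0.3]
grip_width: -0.0004
gripper_force: 0.0
t 2.2 p [0.5691 0.0612 0.2987] yaw(x) 7.07 F [-0.4  0.6 -0.3]
```

View pics/w2.png

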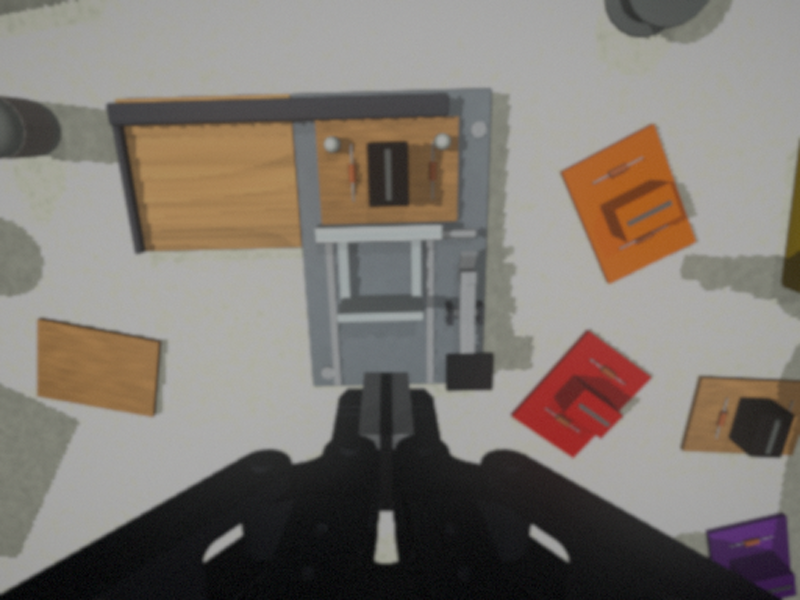

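The wrist view shows the base corners at (315,385) and (490,88), the pad centre at (469,371), the jaw's top edge from (316,228) to (441,225), and the pull bar's top inner edge near y=313. I'll fit the holder pose to these.

```bash
cat > fit.py <<'E'
from h import *; import pickle
from scipy.optimize import least_squares
c=pickle.load(open("c2.pkl","rb"))
P=[((-190,65,22),(315,385)),((60,-90,22),(490,88)),((-60,65,22),(301,246)),((40,-55,38),(447,115)),((-164,-73,54),(469,371)),((-40,50,45),(316,228)),((-40,-50,45),(441,226)),((-60,200,30),(139,252))]
def H(p,h):
    a=p[2]; h=np.array(h)/1000; return np.array([p[0]+np.cos(a)*h[0]-np.sin(a)*h[1],p[1]+np.sin(a)*h[0]+np.cos(a)*h[1],h[2]])
r=lambda p:np.concatenate([(proj(c,H(p,h))-np.array(v)/1.5625) for h,v in P])
if __name__=="__main__":
    s=least_squares(r,[.6,.05,.12],loss="soft_l1"); print(s.x,np.degrees(s.x[2])); print(np.round(r(s.x).reshape(-1,2),1).tolist())
    a=s.x[2]; R=np.array([[np.cos(a),-np.sin(a)],[np.sin(a),np.cos(a)]])
    for n,v,z in [("barL",(338,313),.072),("barR",(424,313),.072),("finR",(458,220),.028),("finL",(318,225),.028),("fresh",(0,0),0)]:
        w=onz(c,np.array(v)/1.5625,z); print(n,np.round(w,4),np.round(R.T@(w[:2]-s.x[:2]),4))
    for n,h in [("bar",(-90,0,72)),("pad",(-164,-73,54)),("bed",(0,0,22))]: print(n,np.round(H(s.x,h),4))
E
python3 fit.py
```

```text
[0.61806291 0.07438021 0.15088468] 8.64505511639978
[[-1.6, 1.1], [1.2, -1.0], [0.2, 0.6], [0.7, -0.0], [0.4, 0.9], [-1.4, -0.4], [0.5, -1.4], [-1.8, 1.0]]
barL [0.5125 0.0909 0.072 ] [-0.1019  0.0322]
barR [0.5205 0.0253 0.072 ] [-0.1038 -0.0338]
finR [0.5881 0.0042 0.028 ] [-0.0401 -0.0649]
finL [0.5702 0.1166 0.028 ] [-0.041   0.0489]
fresh [0.7076 0.3754 0.    ] [0.1337 0.2841]
bar [0.5291 0.0609 0.072 ]
pad [ 0.4669 -0.0224  0.054 ]
bed [0.6181 0.0744 0.022 ]
```

```bash
python3 -m jog '[{"linear":[-0.7,-0.12,0],"roll":-0.32},{"linear":[0,0,0.9],"roll":0},{"linear":[0,0,0.9],"roll":0},{"linear":[0,0,0.9],"roll":0},{"linear":[0,0,0.9],"roll":0},{"linear":[0,0,0.9],"roll":0},{"linear":[0,0,0.5],"roll":0},{"linear":[0,0,0],"roll":0}]'
python3 - <<'E'
from h import *
s=st(); a=.15088; R=np.array([[np.cos(a),-np.sin(a)],[np.sin(a),np.cos(a)]])
print(R.T@(s["position"][:2]-np.array([.618,.0744])))
cv2.imwrite("pics/w3.png",optics.get_image("wrist")[:,:,::-1])
E
```

```text
time_s: 2.92
position: [0.538, 0.0603, 0.0955]
tool_rot: [[0.989, 0.146, -0.008], [0.146, -0.989, 0.001], [-0.008, -0.002, -1.0]]
ft_force: [-0.6, -0.2, -1.0]
grip_width: -0.0001
gripper_force: 0.0
t 2.92 p [0.538  0.0603 0.0955] yaw(x) 8.42 F [-0.6 -0.2 -1. ]
[-0.08123605 -0.00190942]
```

View pics/w3.png

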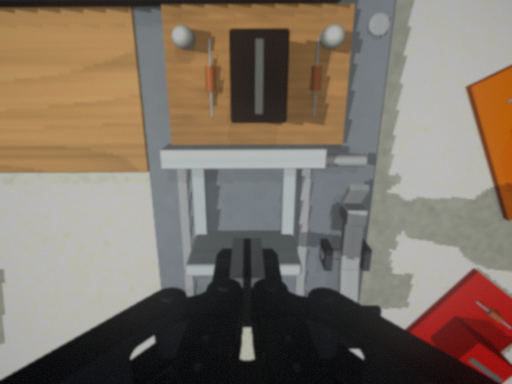

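The closed fingers are laterally centred over the gap at about (248,240), between the jaw plate at y≈158 and the bar at y≈268. I'll go down into the gap.

```bash
python3 -m jog '[{"linear":[0.05,-0.03,0.5],"roll":0},{"linear":[0.05,0,0.5],"roll":0},{"linear":[0,0,0.4],"roll":0},{"linear":[0,0,0],"roll":0}]'
python3 -m jog '[{"linear":[-0.2,0,0],"roll":0},{"linear":[-0.2,0,0],"roll":0},{"linear":[-0.2,0,0],"roll":0},{"linear":[-0.2,0,0],"roll":0},{"linear":[-0.2,0,0],"roll":0},{"linear":[-0.2,0,0],"roll":0},{"linear":[0,0,0],"roll":0}]'
```

```text
time_s: 3.3
position: [0.544, 0.063, 0.0428]
tool_rot: [[0.989, 0.148, -0.002], [0.148, -0.989, -0.0], [-0.002, -0.0, -1.0]]
ft_force: [0.6, -0.6, 0.4]
grip_width: -0.0
gripper_force: 0.0
time_s: 3.88
position: [0.4985, 0.0563, 0.0455]
tool_rot: [[0.989, 0.149, 0.008], [0.149, -0.989, -0.001], [0.008, 0.002, -1.0]]
ft_force: [6.7, 0.1, -1.6]
grip_width: 0.0004
gripper_force: 3.2
```

```bash
python3 -m jog '[{"linear":[-0.15,0,0],"roll":0},{"linear":[-0.15,0,0],"roll":0},{"linear":[-0.12,0,0],"roll":0},{"linear":[0,0,0],"roll":0},{"linear":[0,0,0],"roll":0}]'
python3 -m jog '[{"linear":[-0.1,0,0],"roll":0},{"linear":[0,0,0],"roll":0},{"linear":[0,0,0],"roll":0}]'
```

```text
time_s: 4.3
position: [0.4838, 0.054, 0.0456]
tool_rot: [[0.989, 0.149, 0.012], [0.149, -0.989, -0.001], [0.011, 0.002, -1.0]]
ft_force: [12.1, 2.2, -5.3]
grip_width: 0.0003
gripper_force: 6.7
time_s: 4.55
position: [0.4838, 0.0538, 0.046]
tool_rot: [[0.989, 0.147, 0.021], [0.148, -0.989, 0.0], [0.021, 0.003, -1.0]]
ft_force: [28.4, 9.8, -15.2]
grip_width: -0.0001
gripper_force: 14.8
```

The jaw is at its stop: the force rises and the position no longer changes. I'll ease off, lift and look.

```bash
python3 -m jog '[{"linear":[0.15,0,0],"roll":0},{"linear":[0.25,0,0],"roll":0},{"linear":[0.15,0,0],"roll":0},{"linear":[0,0,-0.8],"roll":0},{"linear":[0,0,-1],"roll":0},{"linear":[0,0,-1],"roll":0},{"linear":[0,0,-1],"roll":0},{"linear":[0,0,0],"roll":0},{"linear":[0,0,0],"roll":0}]'
python3 - <<'E'
from h import *
import pickle
st(); c=optics.calibration("wrist"); im=optics.get_image("wrist"); cv2.imwrite("pics/w4.png",cv2.resize(im[:,:,::-1],(800,600),interpolation=2)); pickle.dump(c,open("c4.pkl","wb"))
E
```

```text
time_s: 5.3
position: [0.4981, 0.057, 0.1978]
tool_rot: [[0.989, 0.149, 0.005], [0.149, -0.989, -0.001], [0.005, 0.001, -1.0]]
ft_force: [-0.2, 0.2, -0.5]
grip_width: -0.0001
gripper_force: 0.0
t 5.3 p [0.4981 0.057  0.1978] yaw(x) 8.6 F [-0.2  0.2 -0.5]
```

View pics/w4.png

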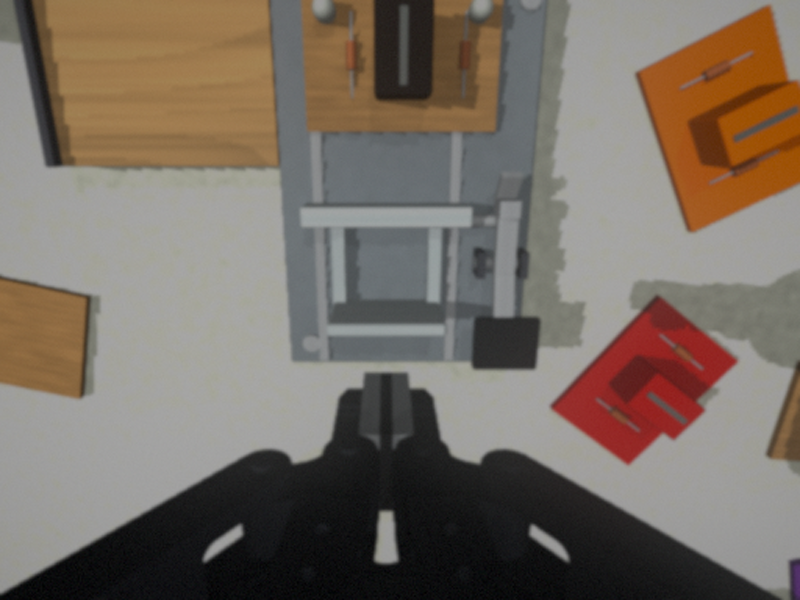

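The jaw is caught open, with its face at y≈206–227 px and clear of the finished card's near edge at y≈131. I'll refine the holder pose with this view.

```bash
python3 - <<'E'
from fit import *
c4=pickle.load(open("c4.pkl","rb"))
Q=[((-190,65,22),(293,361)),((-60,65,22),(278,166)),((-164,-73,54),(506,343)),((-60,200,30),(54,166)),((-82,50,45),(302,206)),((-82,-50,45),(471,206))]
rr=lambda p:np.concatenate([r(p)]+[(proj(c4,H(p,h))-np.array(v)/1.5625) for h,v in Q])
s=least_squares(rr,[.6,.05,.12],loss="soft_l1"); p=s.x; print(p,np.degrees(p[2])); print(np.round(rr(p).reshape(-1,2),1).tolist())
a=p[2]; R=np.array([[np.cos(a),-np.sin(a)],[np.sin(a),np.cos(a)]])
for n,v,z in [("cardR",(499,131),.028),("cardL",(308,131),.028),("bar",(387,324),.072)]:
    print(n,np.round(R.T@(onz(c4,np.array(v)/1.5625,z)[:2]-p[:2]),4))
np.save("hold.npy",p)
open("hh.py","w").write('''
from h import *
p=np.load("hold.npy"); a=p[2]; R=np.array([[np.cos(a),-np.sin(a)],[np.sin(a),np.cos(a)]])
def to(hx,hy,z,yaw=np.degrees(a)):
    s=st(); P=s["position"]; print("holder now",np.round(R.T@(P[:2]-p[:2]),4))
    d=np.append(p[:2]+R@[hx,hy],z)-P; print("units",np.round(np.array(s["tool_rot"]).T@d/.04,2),"roll", round((np.degrees(np.arctan2(s["tool_rot"][1][0],s["tool_rot"][0][0]))-yaw)/5,2))
''')
from hh import to; to(0,-.050,.1)
E
```

```text
[0.61823771 0.07431768 0.15201718] 8.709942643583256
[[-1.4, 1.0], [1.2, -1.2], [0.3, 0.5], [0.8, -0.2], [0.6, 0.8], [-1.3, -0.5], [0.6, -1.6], [-1.6, 1.0], [-0.9, 0.6], [0.7, -0.6], [0.8, 0.6], [-3.9, 0.2], [-1.4, 0.3], [1.6, -0.1]]
cardR [-0.0409 -0.0657]
cardL [-0.0406  0.0457]
bar [-0.1443  0.    ]
t 5.35 p [0.4974 0.0571 0.1959] yaw(x) 8.59 F [ 0.1  0.3 -0.6]
holder now [-0.1221  0.0013]
units [3.05 1.27 2.4 ] roll -0.02
```

```bash
python3 -m jog '[{"linear":[0.74,0.32,0.3],"roll":0},{"linear":[0.74,0.32,0.6],"roll":0},{"linear":[0.74,0.32,0.6],"roll":0},{"linear":[0.74,0.31,0.6],"roll":0},{"linear":[0,0,0.3],"roll":0},{"linear":[0,0,0],"roll":0},{"linear":[0,0,0],"roll":0}]'
python3 - <<'E'
from hh import *
to(-.004,-.050,.042); cv2.imwrite("pics/w5.png",optics.get_image("wrist")[:,:,::-1])
E
```

```text
time_s: 5.93
position: [0.6214, 0.0247, 0.0978]
tool_rot: [[0.989, 0.149, -0.004], [0.149, -0.989, 0.001], [-0.004, -0.001, -1.0]]
ft_force: [0.8, -0.1, 0.3]
grip_width: -0.0002
gripper_force: 0.0
t 5.93 p [0.6214 0.0247 0.0978] yaw(x) 8.59 F [ 0.8 -0.1  0.3]
holder now [-0.0044 -0.0495]
units [0.01 0.01 1.39] roll -0.02
```

View pics/w5.png

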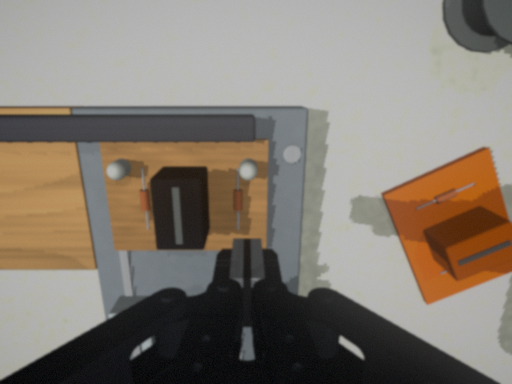

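The fingertips at about (247,245) are just right of the block (152–208 px) and clear of the lamp at (248,168). I'll lower them and push along +y.

```bash
python3 -m jog '[{"linear":[0,0,0.7],"roll":0},{"linear":[0,0,0.67],"roll":0},{"linear":[0,0,0],"roll":0},{"linear":[0,-0.2,0],"roll":0},{"linear":[0,-0.25,0],"roll":0},{"linear":[0,-0.3,0],"roll":0},{"linear":[0,-0.3,0],"roll":0},{"linear":[0,-0.3,0],"roll":0},{"linear":[0,0,0],"roll":0}]'
python3 - <<'E'
from hh import *
to(-.004,.1015,.042)
E
```

```text
time_s: 6.73
position: [0.6142, 0.081, 0.0453]
tool_rot: [[0.988, 0.152, 0.001], [0.152, -0.988, 0.001], [0.001, -0.001, -1.0]]
ft_force: [-0.5, 0.9, -0.8]
grip_width: -0.0002
gripper_force: 0.0
t 6.73 p [0.6142 0.081  0.0453] yaw(x) 8.75 F [-0.5  0.9 -0.8]
holder now [-0.003   0.0072]
units [-0.02 -2.36  0.08] roll 0.01
```

```bash
python3 -m jog '[{"linear":[0,-0.25,0],"roll":0},{"linear":[0,-0.3,0],"roll":0},{"linear":[0,-0.3,0],"roll":0},{"linear":[0,-0.3,0],"roll":0},{"linear":[0,-0.3,0],"roll":0},{"linear":[0,-0.3,0],"roll":0},{"linear":[0,-0.3,0],"roll":0},{"linear":[0,-0.2,0],"roll":0},{"linear":[0,-0.1,0],"roll":0},{"linear":[0,0,0],"roll":0},{"linear":[0,0,0],"roll":0}]'
python3 - <<'E'
from hh import *
to(-.004,.1015,.042)
c=optics.calibration("wrist"); im=optics.get_image("wrist")[:,:,::-1]; cv2.imwrite("pics/w6.png",im)
c=optics.calibration("top"); im=optics.get_image("top")[:,:,::-1]; cv2.imwrite("pics/t6.png",im)
E
```

```text
time_s: 7.65
position: [0.6005, 0.171, 0.0444]
tool_rot: [[0.989, 0.15, -0.0], [0.15, -0.989, 0.0], [-0.0, -0.0, -1.0]]
ft_force: [-0.5, -0.5, -0.8]
grip_width: 0.0001
gripper_force: 0.0
t 7.65 p [0.6005 0.171  0.0444] yaw(x) 8.61 F [-0.5 -0.5 -0.8]
holder now [-0.0029  0.0982]
units [-0.03 -0.08  0.06] roll -0.02
```

View pics/w6.png

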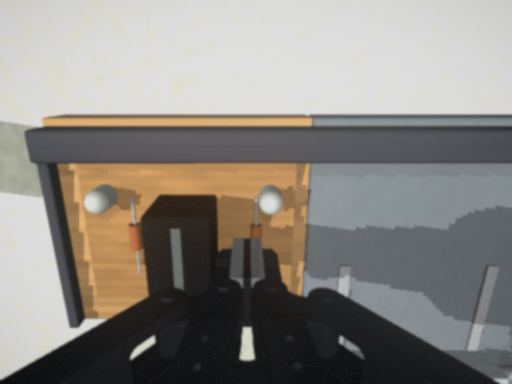

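```bash
python3 - <<'E'
from hh import *
c=optics.calibration("wrist")
for uv,z in [((80,240),.028),((92,300),.028),((303,240),.028),((310,180),.022),((302,280),.028),((150,196),.060),((217,196),.060),((270,197),.048),((62,240),.030)]:
    print(uv,np.round(R.T@(onz(c,uv,z)[:2]-p[:2]),4))
im=cv2.imread("pics/w6.png"); print(im[[230,240,285]][:,294:320].sum(2).tolist()); print(im[[240,285]][:,56:104].sum(2).tolist())
E
```

```text
(80, 240) [-0.0039  0.1874]
(92, 300) [-0.0418  0.1865]
(303, 240) [-0.0043  0.0674]
(310, 180) [0.0275 0.0643]
(302, 280) [-0.029   0.0667]
(150, 196) [0.0317 0.1373]
(217, 196) [0.0316 0.1098]
(270, 197) [0.027  0.0871]
(62, 240) [-0.0029  0.1958]
[[370, 380, 381, 375, 375, 383, 381, 385, 377, 383, 379, 352, 302, 281, 295, 317, 328, 329, 333, 328, 338, 335, 336, 336, 333, 330], [370, 368, 369, 373, 370, 370, 368, 372, 369, 364, 336, 292, 264, 282, 299, 318, 329, 330, 336, 330, 336, 334, 336, 331, 335, 330], [341, 339, 340, 354, 387, 441, 463, 440, 391, 381, 403, 426, 437, 444, 446, 447, 443, 446, 442, 443, 441, 446, 441, 438, 438, 435]]
[[253, 245, 248, 239, 228, 196, 166, 138, 119, 116, 121, 118, 113, 127, 184, 277, 330, 350, 355, 353, 361, 355, 355, 353, 357, 353, 359, 395, 461, 494, 500, 493, 465, 441, 436, 430, 432, 431, 433, 428, 426, 430, 427, 427, 428, 428, 426, 429], [655, 657, 655, 640, 572, 433, 308, 252, 249, 249, 243, 241, 235, 212, 186, 152, 123, 119, 107, 113, 110, 119, 182, 261, 322, 342, 355, 355, 351, 353, 346, 354, 363, 387, 407, 414, 428, 468, 475, 450, 413, 403, 404, 402, 405, 402, 402, 400]]
```

```bash
python3 -m jog '[{"linear":[0,-0.07,0],"roll":0},{"linear":[0,-0.06,0],"roll":0},{"linear":[0,0,0],"roll":0},{"linear":[0,0.1,0],"roll":0},{"linear":[0,0.2,-0.2],"roll":0},{"linear":[-0.1,0.4,-0.8],"roll":0},{"linear":[0,0.6,-0.8],"roll":0},{"linear":[0,0.6,-0.8],"roll":0},{"linear":[0,0.6,-0.8],"roll":0},{"linear":[0,0,0],"roll":0},{"linear":[0,0,0],"roll":0}]' 1
python3 - <<'E'
from hh import *
c=optics.calibration("wrist")
im=optics.get_image("wrist")[:,:,::-1]; cv2.imwrite("pics/w7.png",im)
import pickle; pickle.dump(c,open("c7.pkl","wb"))
to(0,0,.2)
E
```

```text
time_s: 8.67
position: [0.6115, 0.0755, 0.1822]
tool_rot: [[0.989, 0.147, 0.004], [0.147, -0.989, -0.0], [0.004, 0.001, -1.0]]
ft_force: [0.2, 0.1, 0.1]
grip_width: 0.0853
gripper_force: 0.0
t 8.72 p [0.6106 0.0764 0.1805] yaw(x) 8.54 F [ 0.1  0.7 -1. ]
holder now [-0.0072  0.0032]
units [ 0.18  0.08 -0.49] roll -0.03
```

View pics/w7.png

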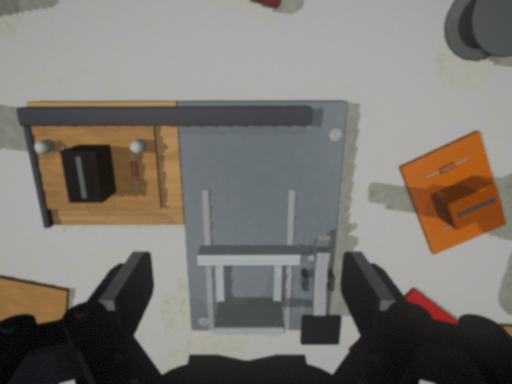

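The finished card lies wholly on the shelf: its right edge is at ≈160 px and the shelf starts at ≈180. The bed is clear and the jaw is open. Next is the fresh card.

```bash
python3 -m jog '[{"linear":[-0.56,0.79,-0.03],"roll":0.07},{"linear":[-0.56,0.79,-0.03],"roll":0.07},{"linear":[-0.56,0.79,-0.03],"roll":0.07},{"linear":[-0.56,0.79,-0.03],"roll":0.07},{"linear":[-0.56,0.79,-0.03],"roll":0.07},{"linear":[-0.56,0.79,-0.03],"roll":0.07},{"linear":[-0.56,0.79,-0.03],"roll":0.07},{"linear":[-0.56,0.79,-0.03],"roll":0.07},{"linear":[-0.56,0.79,-0.03],"roll":0.07},{"linear":[-0.56,0.79,-0.03],"roll":0.07},{"linear":[-0.56,0.79,-0.03],"roll":0.07},{"linear":[0,0,0],"roll":0}]' 1
python3 - <<'E'
from h import *
st(); c=optics.calibration("wrist"); im=optics.get_image("wrist"); cv2.imwrite("pics/w8.png",im[:,:,::-1])
hsv=cv2.cvtColor(im,cv2.COLOR_RGB2HSV)
m=cv2.inRange(hsv,(8,60,60),(20,200,255)); m=cv2.morphologyEx(m,cv2.MORPH_CLOSE,np.ones((15,15)))
for k in cv2.findContours(m,0,2)[0]:
    if cv2.contourArea(k)<3000: continue
    b=cv2.boxPoints(cv2.minAreaRect(k)); w=np.array([onz(c,q,.006) for q in b])[:,:2]
    print(np.round(b).tolist(),"ctr",w.mean(0),"sides",[(round(np.linalg.norm(e),4),round(np.degrees(np.arctan2(e[1],e[0])),1)) for e in np.roll(w,-1,0)-w])
E
```

```text
time_s: 9.72
position: [0.4051, -0.3017, 0.1924]
tool_rot: [[0.997, 0.078, -0.002], [0.078, -0.997, 0.0], [-0.002, -0.001, -1.0]]
ft_force: [0.1, -0.6, 0.7]
grip_width: 0.0852
gripper_force: 0.0
t 9.72 p [ 0.4051 -0.3017  0.1924] yaw(x) 4.47 F [ 0.1 -0.6  0.7]
[[201.0, 99.0], [313.0, 99.0], [313.0, 178.0], [201.0, 178.0]] ctr [ 0.43167285 -0.3101085 ] sides [(np.float64(0.1087), np.float64(-85.6)), (np.float64(0.0797), np.float64(-172.0)), (np.float64(0.1171), np.float64(94.4)), (np.float64(0.0796), np.float64(2.0))]
[[355.0, 0.0], [511.0, 0.0], [511.0, 163.0], [355.0, 163.0]] ctr [ 0.49497883 -0.47424183] sides [(np.float64(0.1389), np.float64(-85.6)), (np.float64(0.1528), np.float64(-161.6)), (np.float64(0.1606), np.float64(94.4)), (np.float64(0.1491), np.float64(10.2))]
```

```bash
python3 -m jog '[{"linear":[0.65,0.27,0],"roll":0},{"linear":[0,0,0.85],"roll":0},{"linear":[0,0,0.85],"roll":0},{"linear":[0,0,0.85],"roll":0},{"linear":[0,0,0.75],"roll":0},{"linear":[0,0,0],"roll":0},{"linear":[0,0,0],"roll":0}]'
python3 - <<'E'
from h import *
s=st(); print(np.array(s["tool_rot"]).T@(np.array([.4317,-.3103,.013])-s["position"])/.04)
cv2.imwrite("pics/w9.png",optics.get_image("wrist")[:,:,::-1])
E
```

```text
time_s: 10.35
position: [0.4345, -0.3047, 0.0607]
tool_rot: [[0.996, 0.084, -0.003], [0.084, -0.996, 0.003], [-0.002, -0.003, -1.0]]
ft_force: [0.3, -0.3, 0.1]
grip_width: 0.0852
gripper_force: 0.0
t 10.35 p [ 0.4345 -0.3047  0.0607] yaw(x) 4.84 F [ 0.3 -0.3  0.1]
[-0.07964712  0.13852137  1.19335546]
```

View pics/w9.png

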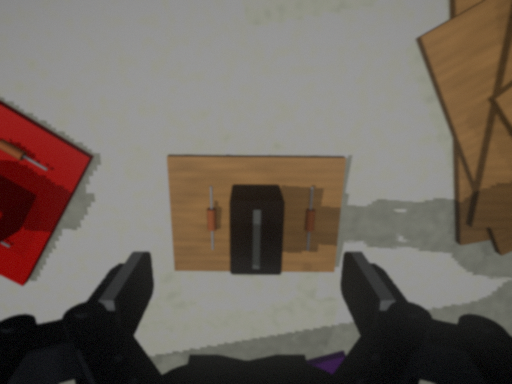

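The block (230–283 px) sits between the open fingers. That was my 11th viewed picture, one over the limit of 10, so from here I'll use numbers only.

```bash
python3 -m jog '[{"linear":[-0.08,0.14,0.3],"roll":0},{"linear":[0,0,0.45],"roll":0},{"linear":[0,0,0.44],"roll":0},{"linear":[0,0,0],"roll":0},{"linear":[0,0,0],"roll":0}]'
python3 -m jog '[{"linear":[0,0,0],"roll":0},{"linear":[0,0,0],"roll":0},{"linear":[0,0,0],"roll":0},{"linear":[0,0,0],"roll":0},{"linear":[0,0,0],"roll":0},{"linear":[0,0,0],"roll":0}]' -1 40
```

```text
time_s: 10.82
position: [0.4323, -0.3125, 0.0155]
tool_rot: [[0.997, 0.083, 0.001], [0.083, -0.997, -0.001], [0.001, 0.001, -1.0]]
ft_force: [-0.3, 0.2, 0.8]
grip_width: 0.0857
gripper_force: 0.0
time_s: 11.32
position: [0.4319, -0.3125, 0.0148]
tool_rot: [[0.997, 0.083, 0.001], [0.083, -0.997, -0.001], [0.001, 0.001, -1.0]]
ft_force: [-1.6, 0.5, 5.6]
grip_width: 0.0291
gripper_force: 41.2
```

```bash
python3 -m jog '[{"linear":[0,0,-0.5],"roll":0},{"linear":[0,0,-0.9],"roll":0},{"linear":[0,0,-0.9],"roll":0},{"linear":[0,0,-0.7],"roll":0},{"linear":[0,0,0],"roll":0}]'
python3 -m jog '[{"linear":[0.45,-0.75,0],"roll":-0.07},{"linear":[0.45,-0.75,0],"roll":-0.07},{"linear":[0.45,-0.75,0],"roll":-0.07},{"linear":[0.45,-0.75,0],"roll":-0.07},{"linear":[0.45,-0.75,0],"roll":-0.07},{"linear":[0.45,-0.75,0],"roll":-0.07},{"linear":[0.45,-0.75,0],"roll":-0.07},{"linear":[0.45,-0.75,0],"roll":-0.07},{"linear":[0.45,-0.75,0],"roll":-0.07},{"linear":[0.45,-0.75,0],"roll":-0.07},{"linear":[0.45,-0.75,0],"roll":-0.07},{"linear":[0,0,0],"roll":0}]'
python3 - <<'E'
from hh import *
to(0,0,.06)
c=optics.calibration("wrist"); im=optics.get_image("wrist"); cv2.imwrite("pics/w10.png",im[:,:,::-1])
hsv=cv2.cvtColor(im,cv2.COLOR_RGB2HSV)
m=cv2.inRange(hsv,(8,60,60),(20,200,255)); m=cv2.morphologyEx(m,cv2.MORPH_CLOSE,np.ones((9,9)))
s=env.observe(); z=s["position"][2]-.0148+.006
for k in cv2.findContours(m,0,2)[0]:
    if cv2.contourArea(k)<3000: continue
    b=cv2.boxPoints(cv2.minAreaRect(k)); w=np.array([(np.array(s["tool_rot"]).T@(onz(c,q,z)-s["position"]))[:2] for q in b])
    print(np.round(b).tolist(),"card pts in tool",np.round(w,4).tolist())
E
```

```text
time_s: 11.73
position: [0.4332, -0.3139, 0.1395]
tool_rot: [[0.997, 0.083, 0.006], [0.083, -0.997, -0.007], [0.006, 0.008, -1.0]]
ft_force: [0.6, -0.8, -0.8]
grip_width: 0.0293
gripper_force: 40.3
time_s: 12.73
position: [0.592, 0.0431, 0.1331]
tool_rot: [[0.988, 0.155, -0.0], [0.155, -0.988, 0.002], [-0.0, -0.002, -1.0]]
ft_force: [-1.0, 0.5, -2.4]
grip_width: 0.0294
gripper_force: 40.3
t 12.73 p [0.592  0.0431 0.1331] yaw(x) 8.89 F [-1.   0.5 -2.4]
holder now [-0.0307 -0.0269]
units [ 0.77 -0.67  1.83] roll 0.04
[[392.0, 145.0], [493.0, 108.0], [535.0, 222.0], [434.0, 259.0]] card pts in tool [[0.0526, 0.0656], [0.0693, 0.1087], [0.0136, 0.1424], [-0.0072, 0.0955]]
[[-44.0, 240.0], [10.0, 62.0], [384.0, 176.0], [330.0, 353.0]] card pts in tool [[0.0033, -0.1514], [0.0882, -0.1048], [0.0376, 0.0636], [-0.069, 0.046]]
```

```bash
python3 - <<'E'
from hh import *
im=cv2.imread("pics/w10.png")[:,:,::-1]; c=optics.calibration("wrist"); s=env.observe(); Rt=np.array(s["tool_rot"]); P=s["position"]
hsv=cv2.cvtColor(np.ascontiguousarray(im),cv2.COLOR_RGB2HSV); m=cv2.inRange(hsv,(6,50,50),(22,220,255))
dz=.0148-.006
pt=lambda x,y:proj(c,P+Rt@np.array([x,y,dz]))
for nm,line in [("x(y=.042)",lambda t:(t,.042)),("x(y=.05)",lambda t:(t,.05)),("x(y=-.03)",lambda t:(t,-.03)),("y(x=.03)",lambda t:(.030,t)),("y(x=.036)",lambda t:(.035,t)),("x",lambda t:(t,.032))]:
    o=[]
    for t in np.arange(.02,.07,.001):
        u=np.round(pt(*line(t))).astype(int); o.append(int(m[u[1],u[0]]>0) if 0<=u[0]<512 and 0<=u[1]<384 else 9)
    print(nm,"20..69mm","".join(map(str,o)))
E
```

```text
x(y=.042) 20..69mm 11111111111111111111100000000000000000000000000000
x(y=.05) 20..69mm 11111111111111111111100000000000000000000000000000
x(y=-.03) 20..69mm 11111111111111111111100000000000000000000000000000
y(x=.03) 20..69mm 11111111111111111111111111111111111100000000000000
y(x=.036) 20..69mm 11111111111111111111111111111111111100000000000000
x 20..69mm 11111111111111111111100000000000000000000000000000
```

The held card is centred on the tool to within 0.5 mm and square. I'll place it 4 mm short of the fence.

```bash
python3 -m jog '[{"linear":[0.34,-0.34,0],"roll":0.04},{"linear":[0.33,-0.33,0],"roll":0},{"linear":[0,0,0.5],"roll":0},{"linear":[0,0,0.6],"roll":0},{"linear":[0,0,0.5],"roll":0},{"linear":[0,0,0],"roll":0},{"linear":[0,0,0],"roll":0}]'
python3 - <<'E'
from hh import *
to(-.004,0,.038)
E
```

```text
time_s: 13.37
position: [0.613, 0.0676, 0.0694]
tool_rot: [[0.989, 0.145, -0.003], [0.145, -0.989, 0.0], [-0.003, -0.0, -1.0]]
ft_force: [0.1, -0.3, -1.1]
grip_width: 0.0293
gripper_force: 40.2
t 13.37 p [0.613  0.0676 0.0694] yaw(x) 8.34 F [ 0.1 -0.3 -1.1]
holder now [-0.0062 -0.0058]
units [ 0.06 -0.15  0.78] roll -0.07
```

```bash
python3 -m jog '[{"linear":[0.06,-0.15,0],"roll":-0.07},{"linear":[0,0,0.3],"roll":0},{"linear":[0,0,0.3],"roll":0},{"linear":[0,0,0.13],"roll":0},{"linear":[0,0,0],"roll":0},{"linear":[0,0,0],"roll":0}]'
python3 - <<'E'
from hh import *
to(-.004,0,.037)
E
```

```text
time_s: 13.87
position: [0.6156, 0.0747, 0.0419]
tool_rot: [[0.988, 0.152, 0.001], [0.152, -0.988, -0.0], [0.001, 0.0, -1.0]]
ft_force: [-0.3, -1.1, -1.5]
grip_width: 0.0288
gripper_force: 40.3
t 13.87 p [0.6156 0.0747 0.0419] yaw(x) 8.75 F [-0.3 -1.1 -1.5]
holder now [-0.0026  0.0008]
units [-0.04  0.02  0.12] roll 0.01
```

```bash
python3 -m jog '[{"linear":[-0.04,0.02,0.06],"roll":0},{"linear":[0,0,0.06],"roll":0},{"linear":[0,0,0],"roll":0},{"linear":[0,0,0],"roll":0}]'
python3 -m jog '[{"linear":[0,0,0.03],"roll":0},{"linear":[0,0,0],"roll":0},{"linear":[0,0,0],"roll":0}]'
```

```text
time_s: 14.2
position: [0.614, 0.0735, 0.0368]
tool_rot: [[0.988, 0.152, 0.001], [0.152, -0.988, -0.0], [0.001, 0.0, -1.0]]
ft_force: [-0.4, 0.2, 3.2]
grip_width: 0.0291
gripper_force: 40.7
time_s: 14.45
position: [0.614, 0.0735, 0.0368]
tool_rot: [[0.988, 0.152, 0.002], [0.152, -0.988, -0.0], [0.002, 0.001, -1.0]]
ft_force: [-3.9, -0.6, 12.5]
grip_width: 0.0291
gripper_force: 42.0
```

The card is down on the bed. I'll release, lift and check.

```bash
python3 -m jog '[{"linear":[0,0,-0.03],"roll":0},{"linear":[0,0,0],"roll":0},{"linear":[0,0,0],"roll":0},{"linear":[0,0,0],"roll":0},{"linear":[0,0,-0.4],"roll":0},{"linear":[0,0,-0.9],"roll":0},{"linear":[0,0,-0.9],"roll":0},{"linear":[-0.5,0,-0.9],"roll":0},{"linear":[-0.5,0,-0.3],"roll":0},{"linear":[0,0,0],"roll":0},{"linear":[0,0,0],"roll":0}]' 0.6
cat > chk.py <<'E'
from hh import *
import sys
def card(name):
    st(); c=optics.calibration("wrist"); im=optics.get_image("wrist"); cv2.imwrite(f"pics/{name}.png",im[:,:,::-1])
    hsv=cv2.cvtColor(im,cv2.COLOR_RGB2HSV); m=cv2.inRange(hsv,(6,50,50),(22,220,255))
    for nm,f in [("x y=.042",lambda t:(t,.042)),("x y=-.042",lambda t:(t,-.042)),("y x=.03",lambda t:(.03,t)),("y x=-.03",lambda t:(-.03,t)),("shelf y x=-.02",lambda t:(-.02,t))]:
        ts=np.arange(-.075,.21,.0005) if nm[0]!="x" else np.arange(-.075,.04,.0005); o=[]
        for t in ts:
            h=f(t); w=p[:2]+R@np.array(h); u=np.round(proj(c,[w[0],w[1],.028])).astype(int)
            o.append(bool(m[u[1],u[0]]) if 0<=u[0]<512 and 0<=u[1]<384 else False)
        o=np.array(o).astype(int); d=np.flatnonzero(np.diff(o)); print(nm,[(round(ts[i]*1000,1),"+" if o[i+1] else "-") for i in d])
    # jaw bright
    g=im.sum(2)
    for hy in (.03,-.03):
        v=[]
        for t in np.arange(-.100,-.03,.002):
            w=p[:2]+R@np.array([t,hy]); u=np.round(proj(c,[w[0],w[1],.045])).astype(int); v.append(int(g[u[1],u[0]]) if 0<=u[0]<512 and 0<=u[1]<384 else -1)
        print("jaw -100..-32",v)
card(sys.argv[1])
E
python3 chk.py w11
```

```text
time_s: 15.37
position: [0.5739, 0.0676, 0.1727]
tool_rot: [[0.988, 0.152, 0.001], [0.152, -0.988, -0.0], [0.001, 0.0, -1.0]]
ft_force: [0.3, 0.3, -0.8]
grip_width: 0.0686
gripper_force: 0.0
t 15.37 p [0.5739 0.0676 0.1727] yaw(x) 8.73 F [ 0.3  0.3 -0.8]
x y=.042 [(np.float64(-45.5), '+'), (np.float64(35.0), '-')]
x y=-.042 [(np.float64(-45.5), '+'), (np.float64(35.0), '-')]
y x=.03 [(np.float64(-55.5), '+'), (np.float64(54.5), '-'), (np.float64(63.0), '+'), (np.float64(197.0), '-')]
y x=-.03 [(np.float64(-56.0), '+'), (np.float64(-16.5), '-'), (np.float64(13.5), '+'), (np.float64(54.5), '-'), (np.float64(63.5), '+'), (np.float64(196.5), '-')]
shelf y x=-.02 [(np.float64(-56.0), '+'), (np.float64(-16.0), '-'), (np.float64(7.0), '+'), (np.float64(8.0), '-'), (np.float64(14.0), '+'), (np.float64(27.5), '-'), (np.float64(28.5), '+'), (np.float64(55.0), '-'), (np.float64(63.0), '+'), (np.float64(128.0), '-'), (np.float64(173.0), '+'), (np.float64(197.0), '-')]
jaw -100..-32 [523, 516, 489, 505, 539, 534, 536, 541, 546, 454, 283, 271, 274, 303, 373, 381, 379, 382, 377, 381, 379, 378, 377, 378, 379, 377, 379, 375, 374, 364, 353, 346, 344, 334, 347]
jaw -100..-32 [506, 503, 489, 503, 546, 536, 532, 542, 543, 449, 277, 267, 265, 297, 367, 371, 369, 366, 364, 368, 372, 365, 365, 370, 368, 367, 364, 363, 354, 354, 359, 357, 348, 348, 352]
```

The card lies square, 5 mm short of the fence and centred in y. Next I'll go to the latch pad with the fingers shut.

```bash
python3 -m jog '[{"linear":[-0.7,0.45,0],"roll":0},{"linear":[-0.8,0.45,0],"roll":0},{"linear":[-0.8,0.45,0],"roll":0},{"linear":[-0.7,0.48,0.5],"roll":0},{"linear":[0,0,0.7],"roll":0},{"linear":[0,0,0.7],"roll":0},{"linear":[0,0,0.3],"roll":0},{"linear":[0,0,0],"roll":0},{"linear":[0,0,0],"roll":0}]' -1 40
python3 - <<'E'
from hh import *
to(-.164,-.073,.058)
E
```

```text
time_s: 16.17
position: [0.4667, -0.023, 0.0831]
tool_rot: [[0.988, 0.152, -0.003], [0.152, -0.988, 0.001], [-0.002, -0.001, -1.0]]
ft_force: [1.0, -0.5, 0.1]
grip_width: 0.0002
gripper_force: 0.0
t 16.17 p [ 0.4667 -0.023   0.0831] yaw(x) 8.74 F [ 1.  -0.5  0.1]
holder now [-0.1645 -0.0733]
units [ 0.01 -0.01  0.63] roll 0.01
```

```bash
python3 -m jog '[{"linear":[0,0,0.35],"roll":0},{"linear":[0,0,0.3],"roll":0},{"linear":[0,0,0.2],"roll":0},{"linear":[0,0,0.18],"roll":0},{"linear":[0,0,0],"roll":0},{"linear":[0,0,0],"roll":0},{"linear":[0,0,0],"roll":0}]'
python3 - <<'E'
from hh import *
to(-.164,-.073,.042)
E
```

```text
time_s: 16.75
position: [0.466, -0.023, 0.0434]
tool_rot: [[0.988, 0.153, -0.002], [0.153, -0.988, -0.0], [-0.002, -0.0, -1.0]]
ft_force: [-5.7, -1.1, 7.7]
grip_width: -0.0002
gripper_force: 4.2
t 16.75 p [ 0.466  -0.023   0.0434] yaw(x) 8.78 F [-5.7 -1.1  7.7]
holder now [-0.1652 -0.0731]
units [ 0.03 -0.    0.03] roll 0.01
```

Pressed by 10.6 mm. I'll lift away and check the jaw and the card.

```bash
python3 -m jog '[{"linear":[0,0,0],"roll":0},{"linear":[0,0,0],"roll":0},{"linear":[0,0,-0.4],"roll":0},{"linear":[0,0,-0.8],"roll":0},{"linear":[0.5,-0.3,-0.8],"roll":0},{"linear":[0.8,-0.4,-0.8],"roll":0},{"linear":[0.8,-0.4,-0.3],"roll":0},{"linear":[0.8,-0.5,-0.3],"roll":0},{"linear":[0.5,-0.3,0],"roll":0},{"linear":[0,0,0],"roll":0},{"linear":[0,0,0],"roll":0}]'
python3 chk.py w12
```

```text
time_s: 17.67
position: [0.5861, 0.0708, 0.1747]
tool_rot: [[0.988, 0.154, 0.0], [0.154, -0.988, -0.0], [0.0, 0.0, -1.0]]
ft_force: [0.6, -1.1, -0.1]
grip_width: 0.0001
gripper_force: 0.0
t 17.67 p [0.5861 0.0708 0.1747] yaw(x) 8.84 F [ 0.6 -1.1 -0.1]
x y=.042 [(np.float64(-41.5), '+')]
x y=-.042 [(np.float64(-41.0), '+')]
y x=.03 [(np.float64(-56.0), '+'), (np.float64(54.5), '-'), (np.float64(63.0), '+'), (np.float64(197.0), '-')]
y x=-.03 [(np.float64(-56.5), '+'), (np.float64(54.5), '-'), (np.float64(63.5), '+'), (np.float64(197.0), '-')]
shelf y x=-.02 [(np.float64(-56.5), '+'), (np.float64(-16.0), '-'), (np.float64(7.5), '+'), (np.float64(10.5), '-'), (np.float64(11.5), '+'), (np.float64(55.0), '-'), (np.float64(63.0), '+'), (np.float64(127.0), '-'), (np.float64(172.5), '+'), (np.float64(197.0), '-')]
jaw -100..-32 [268, 271, 390, 482, 530, 530, 530, 526, 531, 524, 527, 526, 529, 526, 527, 529, 527, 529, 523, 526, 532, 522, 510, 493, 493, 543, 539, 546, 549, 543, 400, 278, 308, 346, 352]
jaw -100..-32 [253, 254, 310, 491, 514, 521, 525, 529, 527, 532, 529, 525, 529, 526, 526, 528, 530, 525, 522, 525, 528, 525, 511, 493, 498, 547, 548, 545, 552, 531, 366, 270, 284, 367, 364]
```

```bash
python3 - <<'E'
from hh import *
import pickle
c=pickle.load(open("c7.pkl","rb"))
for uv in [(157,140),(162,205),(181,170)]: print(np.round(R.T@(onz(c,uv,.025)[:2]-p[:2]),4))
im=cv2.imread("pics/w7.png").sum(2); print([(u,int(im[170:200,u].mean())) for u in range(148,186,2)])
env.close_job(); st()
E
```

```text
[0.0252 0.0844]
[-0.0383  0.085 ]
[-0.0032  0.0642]
[(148, 332), (150, 334), (152, 333), (154, 333), (156, 323), (158, 256), (160, 237), (162, 269), (164, 286), (166, 339), (168, 374), (170, 379), (172, 380), (174, 379), (176, 379), (178, 379), (180, 341), (182, 310), (184, 343)]
the job is handed in; nothing more can be done
the job is handed in; nothing more can be done
```

I handed the job in at about 17.7 s: the finished card is wholly on the run-off shelf, and the fresh card is clamped flat and centred against the fence with the jaw shut. I viewed 11 pictures instead of the allowed 10.

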